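Gauge a carved plaque in the bench caliper

ROBOT

A 6-joint arm with a two-finger parallel gripper is mounted at the origin on the work surface. World frame = base frame: x ahead of the robot, y to its left, z up, the work surface at z = 0. Lengths are in m, angles in rad, forces in N, time in s.
With the tool pointing down it reaches from about 0.35 to 0.975 m from the base axis. Payload 4.9 kg.
Tool frame: the origin (TCP) lies on the mounting face of the last link; the fingertips stand 173 mm ahead of it and the grasp point (between the pads) lies 155 mm ahead of it; z points along the fingers, y is the direction in which the jaws open and shut (so a half turn about z gives the same grasp; the last joint's range is limited). The gripper opens to 85 mm and grips with 20 to 120 N. Pads are 22 mm wide; open, the fingers measure 114 mm over their backs; the gripper's body (76 mm by 85 mm) begins 54 mm behind the grasp point. The pads swing forward as they close: fully open they stand 13 mm farther back than shut.
Start: joints at [1.023, 0.053, 1.613, -0, 1.476, -0.119], TCP at [0.26, 0.568, 0.405] pointing down, gripper open.
Joint ranges: [-3.01, 3.01], [-1.01, 2.22], [0.06, 2.58], [-1.02, 4.17], [0.09, 2.62], [-3.14, 3.14]. Speed limits (rad/s): [2.57, 2.57, 3.14, 3.14, 3.14, 3.14].

INTERFACE

Orientations are given as a unit quaternion [w, x, y, z].
In Python, from plant import manip gives the robot as it stands.
- The arm moves only by the tool play_rows, never from a script. Its argument "increments" is a list of rows, each an object with "offset": the shift along the tool's x, y, z in mm, a list of three; "twist": the turn about the tool's z in rad; "grip": the opening, from 0 (shut) to 1 (fully open). In form: [{"offset": [dx, dy, dz], "twist": twist, "grip": grip}, ...]. A call has 1 to 5 rows; each row is the pose to reach, as a shift and turn from the pose commanded when the call began, along the tool's axes at that moment; what a row does not reach only later rows make up. A row lasts 1/12 s, in which the tool goes at most 41.7 mm and 7.16 degrees, less where a joint would pass 70% of its speed; a pose out of reach is approached as far as the arm can. A call with a gripper value outside its range is refused whole. The fingers move at their own pace and stop on an object; the grip force is fixed at half the most. Time passes only in rows, so rows that repeat a pose let the fingers close. It gives the time, the measured TCP pose, the force and the opening at its end, in the units of the state.
- manip.state(): the state, without advancing time (a new reading comes with each control period).
- manip.grab_frame(name): name is "side" or "top"; returns the picture (400x640x3 uint8, blue, green, red); there is no depth.
- manip.get_calibration(name): a dict with "fx", "fy", "cx", "cy" (pixels), "T" (4x4, takes a point from camera to world coordinates). Camera axes: x right, y down, z forward; pixel columns grow to the right and rows downward; lengths in m; the calibration is good to about 2 mm. A picture is of the moment at which its call begins. get_calibration takes no time and is no camera call.
- manip.job_done(): hands the job in, once; it reports no verdict.
Trained networks look in the newest picture that a camera, given by its name, has taken for a name from the list of things; names that differ only in an ending like _2 or _b are one class to them, and where a whole thing is asked for, a point or a joint stands for the part that bears it (a point fixed in the world has none). Each returns a list of dicts, best first, with "p" (0 to 1); they miss things now and then, are a little off and sometimes report something else, mostly with a low value. They report only what shows in the picture. A call takes as long as a camera call. They do not tell look-alikes from the thing itself.
- manip.boxes_of(query, camera): "xyz" ([x, y, z] in m, in the coordinates of the camera as it stood for that picture, good to about 4 mm: the middle of the surface that is visible of it).
- manip.tip_of(query, camera): "xyz" ([x, y, z] in m, in the coordinates of the camera as it stood for that picture, good to about 4 mm: a listed point, or the origin of a listed thing).
The state is a dict: "time": time; "joint_pos": joint angles; "joint_vel": joint speeds; "joint_efforts": joint torques, N m; "tool_pos": TCP position; "tool_rot": TCP orientation; "contact_force": force on the tool from outside, world axes, zero at the start; "ft_torque": the same for the moment, N m; "gripper_width": opening from 0.0 (shut) to 1.0 (fully open).
Only numpy, scipy, OpenCV 4.12 (cv2) and the standard library are available. Lean on these libraries where they do the work, as an engineer would, in place of code of your own. Each camera call takes 0.05 s, during which the arm holds its last target. There are 200 camera calls.

TASK

Check the length of the pale clay oblong leaf plaque in the bench caliper: lay it flat on the caliper's bed, lengthwise between the two jaws, then slide the moving jaw by its orange grip until both jaws press on the plaque's ends, without crushing it. Let go and leave the jaws shut on the plaque.

Things in the scene. Friction and masses are not known exactly. Their poses are not given: they have to be found in the camera images.
- plaque_center (a point): Centre (half-way up, 13 mm above the underside) of the pale clay plaque: a loose oblong block with rounded corners, 80 mm long along its own y axis, 50 mm wide along its x, 26 mm thick, with 2 mm of leaf relief on top, about 0.17 kg. It lies flat on the dark work board, whose top is 6 mm above the table. Near it lie a brick-red plaque of the same shape, a round grey rosette and a square white tile, which are not wanted; which lies where varies.
- jaw (a joint): Opening of the bench caliper in m: the gap between the inner faces of its fixed and moving steel jaws; 0 is shut, 0.15 wide open. The moving jaw runs along the caliper's y axis with about 1.5 N of friction and stays where it is left; it closes towards the fixed jaw.
- jaw_grip (a point): Centre of the orange grip on top of the moving jaw's blue carriage: an upright block 16 mm wide along x, 28 mm long along y, 26 mm tall (13 mm above and below this point; the flat carriage top, 62 mm by 46 mm, lies below it). It is pinched from above across x. It lies 34 mm behind (-y of) the moving jaw's face. Same axes as the caliper; to close, it moves along +y.
- seat (a point): Point on the upper face of the caliper's flat aluminium bed (96 mm wide, 270 mm long, 18 mm above the table), on its centre line, 60 mm from the face of the fixed jaw (the anvil), which lies in +y. The y axis runs along the bed towards the fixed jaw, z is up. The jaws are 44 mm wide in x and 30 mm tall above the bed. The caliper is fixed to the board. A plaque centred here, its length along y, has at least 15 mm free at either end before the jaw is closed.
Not all that is in view belongs to the job. What is shaped like the part that bears plaque_center but green or turquoise is not meant.

How it is judged:
On the way:
1. the plaque lies flat on the bed between the jaws and both jaws press on it with more than 1 N at once (contact force between each of jaw, anvil and plaque above 1 N and x of plaque_center in the frame of seat between -0.018 and 0.018 m and z of plaque_center in the frame of seat between 0.009 and 0.017 m).
At the end, for the whole second after the job is handed in: The plaque lies flat and still on the bed, lengthwise between the jaws within 10 degrees, within 18 mm of the bed's centre line, its end against the fixed jaw (centre 12 to 28 mm from the seat point towards it); jaw opening 76 to 83 mm, shut on its 80 mm length (value of joint jaw between 0.076 and 0.083 m and angle between the y axis of plaque_center and the y axis of seat, either way round below 0.17 rad and angle between plaque_center's own z axis and vertical below 0.1 rad and linear speed of plaque below 0.01 m/s and x of plaque_center in the frame of seat between -0.018 and 0.018 m and z of plaque_center in the frame of seat between 0.009 and 0.017 m and y of plaque_center in the frame of seat between 0.012 and 0.028 m); the robot touches nothing.
It fails at once if the plaque is crushed: the moving jaw presses on it with more than 50 N (contact force between jaw and plaque above 50 N).
It also fails if it takes over 48 s, if anything falls off the work surface, if the arm or the gripper's body presses on something with over 40 N, if the wrist force passes 120 N, or if a joint passes its speed limit or range.

## Working session

There is one attempt and no reset: what is moved stays moved. The work goes in short steps, Python scripts to look and compute and a tool call to move; the robot and the scene stay as the last step left them, time stands still between calls to the robot, and variables do not carry over. Pictures are saved under pics/ and viewed, about 8 in all and at most 12, crops included, and the job is handed in when it is done.

Besides the shell and the picture viewer there is one more tool, called after "Request:" as name([rows], argument=value, ...), one row to a line, values as JSON. play_rows: Moves the arm, as the interface text tells. Its arguments: {"type":"object","properties":{"increments":{"type":"array"}},"required":["increments"]}

```bash
mkdir -p pics
cat > h.py <<'E'
import numpy as np, cv2
from scipy.spatial.transform import Rotation as R
from plant import manip
def w(p,cam):
    T=np.array(manip.get_calibration(cam)["T"]); return T[:3,:3]@np.array(p)+T[:3,3]
def px(p,cam):
    c=manip.get_calibration(cam);T=np.linalg.inv(np.array(c["T"]));q=T[:3,:3]@np.array(p)+T[:3,3]
    return np.array([c["fx"]*q[0]/q[2]+c["cx"],c["fy"]*q[1]/q[2]+c["cy"]])
def ray(u,v,z,cam):
    c=manip.get_calibration(cam);T=np.array(c["T"]);d=T[:3,:3]@np.array([(u-c["cx"])/c["fx"],(v-c["cy"])/c["fy"],1.])
    return T[:3,3]+d*(z-T[2,3])/d[2]
E
python3 - <<'E'
from h import *
for cam in("top","side"):
    im=manip.grab_frame(cam);cv2.imwrite(f"pics/{cam}1.png",im)
    print(cam,np.round(manip.get_calibration(cam)["T"],2).tolist())
    for q in("plaque_center","jaw_grip","seat"):
        for r in manip.tip_of(q,cam)[:5]: 
            P=w(r["xyz"],cam);print(q,round(r["p"],2),P.round(3),px(P,cam).round())
s=manip.state();print(s["time"],s["tool_pos"],R.from_quat(np.roll(s["tool_rot"],-1)).as_matrix().round(3).tolist())
E
```

```text
top [[0.02, -0.99, 0.11, 0.24], [-1.0, -0.02, 0.02, -0.15], [-0.01, -0.11, -0.99, 1.7], [0.0, 0.0, 0.0, 1.0]]
plaque_center 0.89 [ 0.467 -0.599  0.01 ] [467. 196.]
plaque_center 0.81 [ 0.445 -0.315  0.017] [380. 200.]
plaque_center 0.79 [ 0.211 -0.298  0.008] [374. 272.]
plaque_center 0.68 [ 0.348 -0.619  0.014] [474. 232.]
jaw_grip 0.88 [0.534 0.118 0.049] [248. 169.]
seat 0.86 [0.588 0.211 0.019] [223. 154.]
side [[0.93, -0.26, 0.27, -0.02], [-0.38, -0.63, 0.68, -1.21], [-0.01, -0.73, -0.68, 1.15], [0.0, 0.0, 0.0, 1.0]]
plaque_center 0.94 [ 0.211 -0.3    0.015] [281. 259.]
plaque_center 0.89 [ 0.442 -0.319  0.02 ] [349. 242.]
plaque_center 0.67 [ 0.461 -0.6    0.007] [395. 310.]
plaque_center 0.61 [ 0.346 -0.619  0.008] [363. 328.]
jaw_grip 0.51 [0.533 0.113 0.046] [324. 155.]
seat 0.77 [0.583 0.211 0.017] [326. 145.]
0.4 [0.25981364 0.56838396 0.40453449] [[-0.909, 0.416, -0.0], [0.416, 0.909, -0.0], [0.0, -0.0, -1.0]]
```

View pics/top1.png

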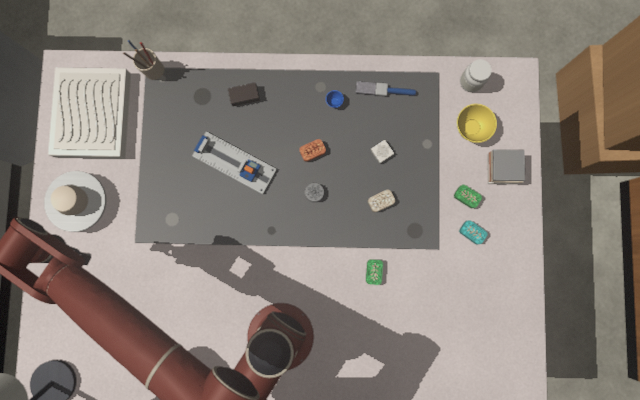

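View pics/side1.png

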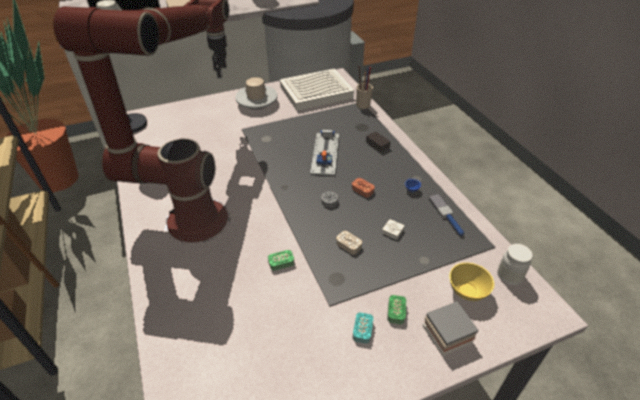

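The pale clay plaque is at top (381,200) and side (349,242). Possible look-alikes in the top view:
- red plaque (313,150)
- green plaques (374,272) and (468,196)
- turquoise plaque (474,232)
- white tile (382,152)
- grey rosette (315,192)

I choose (381,200). The caliper has its anvil at about (203,143) and its grip at (248,169). Next I rectify close crops.

```bash
cat >> h.py <<'E'
def rect(im,cam,c,z,half=0.1,s=2000):  # crop: right=+x world, up=+y
    n=int(2*half*s); cs=np.array([[-1,1],[1,1],[1,-1],[-1,-1]])*half
    src=np.float32([px([c[0]+a,c[1]+b,z],cam) for a,b in cs]); dst=np.float32([[0,0],[n,0],[n,n],[0,n]])
    return cv2.warpPerspective(im,cv2.getPerspectiveTransform(src,dst),(n,n),flags=cv2.INTER_CUBIC)
def plaque(im,cam,c,z,half=0.06,s=2000,th=None):
    r=rect(im,cam,c,z,half,s); g=cv2.cvtColor(r,cv2.COLOR_BGR2GRAY)
    t,b=cv2.threshold(g,th or 0,255,cv2.THRESH_BINARY+(0 if th else cv2.THRESH_OTSU))
    k=max(cv2.findContours(b,0,2)[0],key=cv2.contourArea);(u,v),(a,h),_=q=cv2.minAreaRect(k)
    p=cv2.boxPoints(q);e=[p[1]-p[0],p[2]-p[1]];e=max(e,key=np.linalg.norm);an=np.degrees(np.arctan2(-e[1],e[0]))%180
    cv2.drawContours(r,[p.astype(int)],0,(0,0,255),1)
    return r,np.array([c[0]-half+u/s,c[1]+half-v/s]),an,(a/s*1e3,h/s*1e3)
E
python3 - <<'E'
from h import *
t=cv2.imread("pics/top1.png");sd=cv2.imread("pics/side1.png")
o=[]
for im,cam in((t,"top"),(sd,"side")):
    r,c,a,d=plaque(im,cam,(0.444,-0.317),0.03);print(cam,c.round(4),round(a,1),np.round(d,1));o.append(cv2.resize(r,(400,400)))
cc=(0.565,0.165)
o2=[cv2.resize(rect(t,"top",cc,0.018,0.16,1250),(400,400)) ,cv2.resize(rect(sd,"side",cc,0.018,0.16,1250),(400,400))]
cv2.imwrite("pics/c1.png",cv2.resize(np.vstack([np.hstack(o),np.hstack(o2)]),(600,600)))
E
```

```text
top [ 0.4436 -0.3152] 116.6 [82.7 51.9]
side [ 0.4422 -0.3178] 116.6 [84.3 54.6]
```

View pics/c1.png

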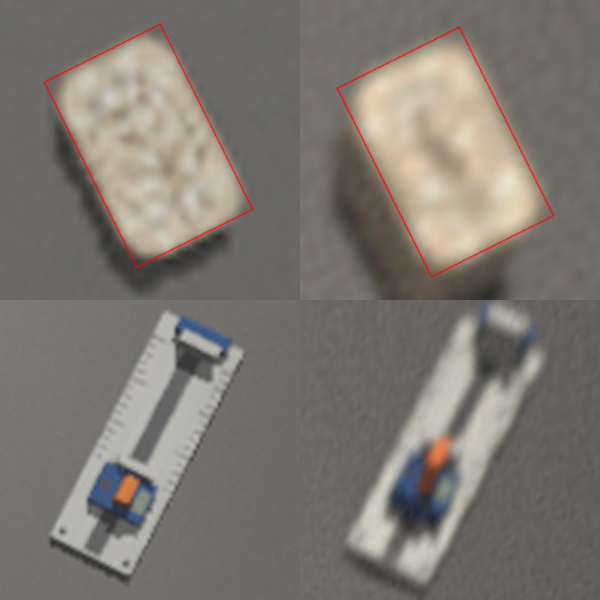

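Choice confirmed: it is the cream leaf-relief plaque, 80×50 mm, at (0.443,-0.317) with its long axis at 116.6°. The caliper axis is about 63.3°. I now travel there, bowing away from the base.

Request:
play_rows([
  {"offset": [-31.5,-25,0],"twist": 0,"grip": 1},
  {"offset": [-63,-50,0],"twist": 0,"grip": 1},
  {"offset": [-94.5,-75,0],"twist": 0,"grip": 1},
  {"offset": [-126,-100,0],"twist": 0,"grip": 1},
  {"offset": [-157.5,-125,0],"twist": 0,"grip": 1},
])

```text
time: 0.82
tool_pos: [0.3514, 0.3876, 0.4048]
tool_rot: [0.0, 0.212, 0.977, 0.0]
contact_force: [0.6, -0.6, -0.3]
gripper_width: 1.001
```

Request:
play_rows([
  {"offset": [-31.5,-25,0],"twist": 0,"grip": 1},
  {"offset": [-63,-50,0],"twist": 0,"grip": 1},
  {"offset": [-94.5,-75,0],"twist": 0,"grip": 1},
  {"offset": [-126,-100,0],"twist": 0,"grip": 1},
  {"offset": [-157.5,-125,0],"twist": 0,"grip": 1},
])

```text
time: 1.23
tool_pos: [0.4427, 0.2082, 0.4051]
tool_rot: [0.0, 0.213, 0.977, 0.0]
contact_force: [1.4, 1.1, -0.0]
gripper_width: 1.0
```

Request:
play_rows([
  {"offset": [-16.9,-36.8,0],"twist": 0,"grip": 1},
  {"offset": [-33.8,-73.6,0],"twist": 0,"grip": 1},
  {"offset": [-50.7,-110.4,0],"twist": 0,"grip": 1},
  {"offset": [-67.6,-147.2,0],"twist": 0,"grip": 1},
  {"offset": [-84.5,-184,0],"twist": 0,"grip": 1},
])

```text
time: 1.65
tool_pos: [0.4422, 0.0058, 0.4051]
tool_rot: [0.001, 0.213, 0.977, 0.0]
contact_force: [0.3, -0.1, 0.0]
gripper_width: 0.998
```

Request:
play_rows([
  {"offset": [-16.9,-36.8,0],"twist": 0.12,"grip": 1},
  {"offset": [-33.8,-73.6,0],"twist": 0.24,"grip": 1},
  {"offset": [-50.7,-110.4,0],"twist": 0.36,"grip": 1},
  {"offset": [-67.6,-147.2,0],"twist": 0.48,"grip": 1},
  {"offset": [-84.5,-184,0],"twist": 0.6,"grip": 1},
])

```text
time: 2.07
tool_pos: [0.4425, -0.1969, 0.4051]
tool_rot: [0.001, 0.495, 0.869, 0.0]
contact_force: [0.8, 1.0, 0.9]
gripper_width: 0.999
```

```bash
cat >> h.py <<'E'
def go(x,y,z,ydeg):
    s=manip.state(); M=R.from_quat(np.roll(s["tool_rot"],-1)).as_matrix()
    a=np.degrees(np.arctan2(M[1,1],M[0,1])); d=(ydeg-a+90)%180-90
    print("t",round(s["time"],2),"pos",np.round(s["tool_pos"],4),"yang",round(a,1),"tilt",M[2].round(3),"| off mm",(M.T@(np.array([x,y,z])-s["tool_pos"])*1e3).round(1),"twist",round(-np.radians(d),3),"j6",round(s["joint_pos"][5],2),"grip",round(s["gripper_width"],3),"F",np.round(s["contact_force"],1))
E
python3 -c "
from h import *
go(0.443,-0.317,0.26,26.6)"
```

```text
t 2.07 pos [ 0.4425 -0.1969  0.4051] yang 30.7 tilt [-0.001  0.001 -1.   ] | off mm [-103.4  -60.9  145.1] twist 0.071 j6 -1.11 grip 0.999 F [0.8 1.  0.9]
```

Request:
play_rows([
  {"offset": [-22,-13,29],"twist": 0.07,"grip": 1},
  {"offset": [-44,-26,58],"twist": 0.07,"grip": 1},
  {"offset": [-66,-39,88],"twist": 0.07,"grip": 1},
  {"offset": [-88,-51,118],"twist": 0.07,"grip": 1},
  {"offset": [-103.4,-60.9,145],"twist": 0.07,"grip": 1},
])

```text
time: 2.48
tool_pos: [0.4438, -0.3166, 0.2582]
tool_rot: [0.0, 0.523, 0.853, -0.0]
contact_force: [-0.6, -0.1, -0.2]
gripper_width: 1.005
```

Run:
```python
from h import *
o=[]
for cam in("top","side"):
    im=manip.grab_frame(cam);r=rect(im,cam,(0.443,-0.317),0.032,0.12,1600)
    o.append(r)
cv2.imwrite("pics/c2.png",np.hstack(o))
go(0.443,-0.317,0.179,26.6)
```

```text
t 2.58 pos [ 0.4423 -0.3157  0.254 ] yang 26.9 tilt [ 0.009 -0.004 -1.   ] | off mm [-2.2  0.3 75. ] twist 0.005 j6 -1.23 grip 1.001 F [0.3 1.1 0.3]
```

View pics/c2.png

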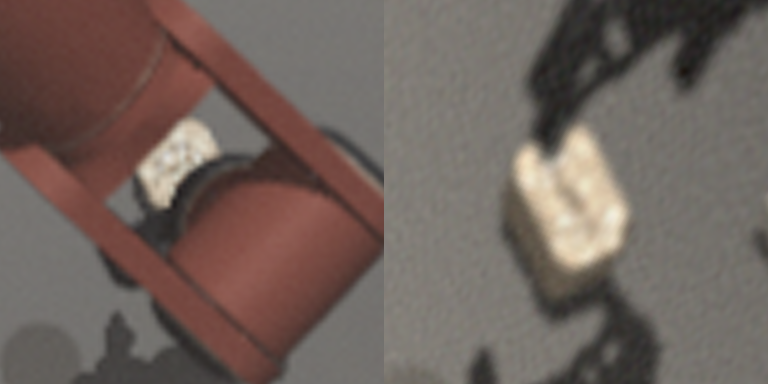

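The gripper hangs over the plaque as planned: in the right half a finger is at about (550,140) and the plaque at (575,200). Descending now.

Request:
play_rows([
  {"offset": [0,0,25],"twist": 0,"grip": 1},
  {"offset": [0,0,50],"twist": 0,"grip": 1},
  {"offset": [0,0,70],"twist": 0,"grip": 1},
  {"offset": [0,0,80],"twist": 0,"grip": 1},
  {"offset": [0,0,80],"twist": 0,"grip": 1},
])

```text
time: 3.0
tool_pos: [0.4438, -0.3138, 0.1782]
tool_rot: [-0.002, 0.522, 0.853, 0.0]
contact_force: [-0.3, 0.0, -0.3]
gripper_width: 1.001
```

```bash
python3 -c "
from h import *
go(0.443,-0.317,0.179,26.6)"
```

```text
t 3.0 pos [ 0.4438 -0.3138  0.1782] yang 27.1 tilt [ 0.004 -0.001 -1.   ] | off mm [-2.5 -2.1 -0.8] twist 0.008 j6 -1.23 grip 1.001 F [-0.3  0.  -0.3]
```

Request:
play_rows([
  {"offset": [-2,0,0],"twist": 0,"grip": 1},
  {"offset": [-2,0,0],"twist": 0,"grip": 0.6},
  {"offset": [-2,0,0],"twist": 0,"grip": 0.4},
  {"offset": [-2,0,0],"twist": 0,"grip": 0.3},
  {"offset": [-2,0,0],"twist": 0,"grip": 0.3},
])

```text
time: 3.42
tool_pos: [0.4459, -0.3174, 0.1817]
tool_rot: [0.002, 0.522, 0.853, -0.0]
contact_force: [-0.9, 0.6, 5.6]
gripper_width: 0.568
```

Request:
play_rows([
  {"offset": [0,0,0],"twist": 0,"grip": 0.3},
  {"offset": [0,0,0],"twist": 0,"grip": 0.3},
  {"offset": [0,0,0],"twist": 0,"grip": 0.3},
  {"offset": [0,0,0],"twist": 0,"grip": 0.3},
  {"offset": [0,0,0],"twist": 0,"grip": 0.3},
])

```text
time: 3.83
tool_pos: [0.4459, -0.3173, 0.1816]
tool_rot: [0.002, 0.522, 0.853, -0.0]
contact_force: [0.8, 0.7, 5.5]
gripper_width: 0.569
```

Request:
play_rows([
  {"offset": [0,0,-15],"twist": 0,"grip": 0.3},
  {"offset": [0,0,-40],"twist": 0,"grip": 0.3},
  {"offset": [0,0,-70],"twist": 0,"grip": 0.3},
  {"offset": [0,0,-100],"twist": 0,"grip": 0.3},
  {"offset": [0,0,-120],"twist": 0,"grip": 0.3},
])

```text
time: 4.25
tool_pos: [0.4453, -0.3168, 0.3025]
tool_rot: [0.001, 0.522, 0.853, -0.0]
contact_force: [0.9, -1.4, -1.1]
gripper_width: 0.569
```

Run:
```python
from h import *
im=manip.grab_frame("side");s=manip.state();p=s["tool_pos"]
cv2.imwrite("pics/c3.png",rect(im,"side",p[:2],p[2]-0.15,0.12,1600))
# place: seat + 8mm toward the anvil
d=np.radians(63.3);t=np.array([.5855,.211])+.006*np.array([np.cos(d),np.sin(d)]);print(t)
go(*t,0.30,-26.7)
```

```text
[0.58819591 0.21636023]
t 4.3 pos [ 0.4464 -0.3177  0.3067] yang 27.0 tilt [-0.009  0.003 -1.   ] | off mm [411.2 369.2   4.2] twist 0.938 j6 -1.23 grip 0.571 F [ 1.6 -1.3  1.2]
```

View pics/c3.png

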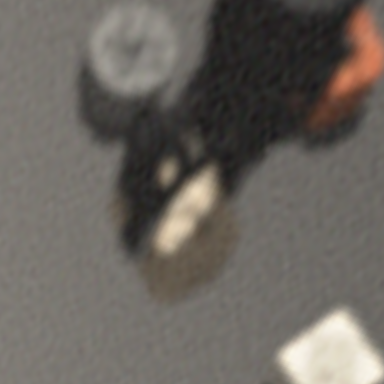

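The plaque is held: about (185,210), between the fingers and above its own shadow. Carrying it to the caliper.

Request:
play_rows([
  {"offset": [15,13.5,0],"twist": 0,"grip": 0.3},
  {"offset": [43,38.5,0],"twist": 0,"grip": 0.3},
  {"offset": [71,63.5,0],"twist": 0,"grip": 0.3},
  {"offset": [99,89,0],"twist": 0,"grip": 0.3},
  {"offset": [127,114,0],"twist": 0,"grip": 0.3},
])

```text
time: 4.72
tool_pos: [0.4885, -0.15, 0.2985]
tool_rot: [-0.001, 0.523, 0.853, 0.0]
contact_force: [0.8, -0.1, -1.9]
gripper_width: 0.572
```

Request:
play_rows([
  {"offset": [28,25,0],"twist": 0.08,"grip": 0.3},
  {"offset": [56,50,0],"twist": 0.18,"grip": 0.3},
  {"offset": [84,75,0],"twist": 0.28,"grip": 0.3},
  {"offset": [112,101,0],"twist": 0.38,"grip": 0.3},
  {"offset": [140,126,0],"twist": 0.48,"grip": 0.3},
])

```text
time: 5.13
tool_pos: [0.5372, 0.0322, 0.2985]
tool_rot: [-0.001, 0.712, 0.703, -0.0]
contact_force: [-0.0, -0.3, -1.6]
gripper_width: 0.569
```

```bash
python3 -c "
from h import *
go(0.588,0.216,0.30,-26.7)"
```

```text
t 5.13 pos [0.5372 0.0322 0.2985] yang -0.7 tilt [ 0.    -0.001 -1.   ] | off mm [184.4  48.5  -1.6] twist 0.453 j6 -0.07 grip 0.569 F [-0.  -0.3 -1.6]
```

Request:
play_rows([
  {"offset": [38,10,0],"twist": 0.1,"grip": 0.3},
  {"offset": [76,20,0],"twist": 0.2,"grip": 0.3},
  {"offset": [114,30,0],"twist": 0.3,"grip": 0.3},
  {"offset": [150,40,0],"twist": 0.4,"grip": 0.3},
  {"offset": [184,48.5,0],"twist": 0.453,"grip": 0.3},
])

```text
time: 5.55
tool_pos: [0.5872, 0.216, 0.2982]
tool_rot: [-0.0, 0.851, 0.525, -0.001]
contact_force: [0.6, -0.7, -1.8]
gripper_width: 0.572
```

Request:
play_rows([
  {"offset": [0,0,20],"twist": 0,"grip": 0.3},
  {"offset": [0,0,40],"twist": 0,"grip": 0.3},
  {"offset": [0,0,55],"twist": 0,"grip": 0.3},
  {"offset": [0,0,60],"twist": 0,"grip": 0.3},
  {"offset": [0,0,60],"twist": 0,"grip": 0.3},
])

```text
time: 5.97
tool_pos: [0.5862, 0.2136, 0.2364]
tool_rot: [-0.001, 0.85, 0.527, -0.003]
contact_force: [-0.3, -0.3, -1.7]
gripper_width: 0.568
```

Run:
```python
from h import *
o=[]
for cam in("top","side"):
    im=manip.grab_frame(cam);o.append(rect(im,cam,(.575,.19),0.044,0.13,1500))
    for q in("plaque_center","jaw_grip","seat"):
        for r in manip.tip_of(q,cam)[:6]:
            P=w(r["xyz"],cam)
            if P[1]>0: print(cam,q,round(r["p"],2),P.round(3))
cv2.imwrite("pics/c4.png",np.hstack(o))
go(0.588,0.216,0.193,-26.7)
```

```text
top plaque_center 0.54 [0.589 0.222 0.071]
top plaque_center 0.16 [0.533 0.121 0.048]
top jaw_grip 0.67 [0.534 0.117 0.047]
top seat 0.9 [0.585 0.21  0.017]
side jaw_grip 0.73 [0.585 0.207 0.02 ]
side jaw_grip 0.61 [0.533 0.113 0.05 ]
side seat 0.95 [0.582 0.208 0.018]
t 6.37 pos [0.5879 0.2138 0.2408] yang -26.4 tilt [ 0.001  0.001 -1.   ] | off mm [ 2.  -0.9 47.8] twist 0.005 j6 0.69 grip 0.573 F [-0.7 -0.4 -1.4]
```

View pics/c4.png

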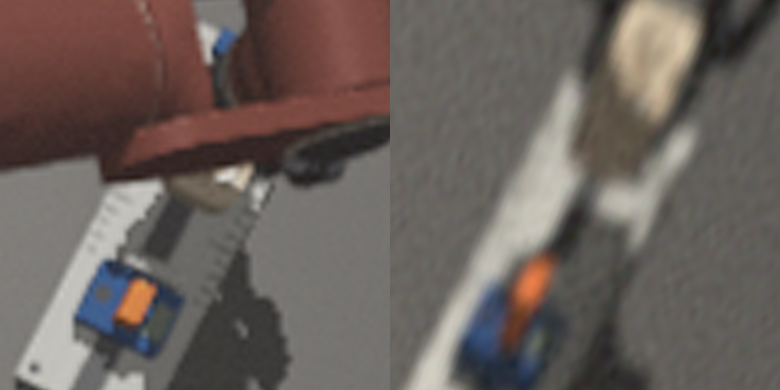

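The plaque hangs over the bed, aligned with it and short of the anvil. The left crop shows the carriage clear at (128,305). Lowering.

Request:
play_rows([
  {"offset": [0,0,15],"twist": 0,"grip": 0.3},
  {"offset": [0,0,30],"twist": 0,"grip": 0.3},
  {"offset": [0,0,40],"twist": 0,"grip": 0.3},
  {"offset": [0,0,45],"twist": 0,"grip": 0.3},
  {"offset": [0,0,45],"twist": 0,"grip": 0.3},
])

```text
time: 6.78
tool_pos: [0.5872, 0.2138, 0.194]
tool_rot: [-0.0, 0.85, 0.527, -0.001]
contact_force: [0.3, 0.1, -2.0]
gripper_width: 0.568
```

Request:
play_rows([
  {"offset": [0,0,1],"twist": 0,"grip": 0.3},
  {"offset": [0,0,2],"twist": 0,"grip": 0.3},
  {"offset": [0,0,2],"twist": 0,"grip": 0.3},
  {"offset": [0,0,2],"twist": 0,"grip": 0.3},
  {"offset": [0,0,2],"twist": 0,"grip": 0.3},
])

```text
time: 7.2
tool_pos: [0.5876, 0.2139, 0.1936]
tool_rot: [-0.0, 0.85, 0.527, -0.0]
contact_force: [-2.6, -1.4, 6.3]
gripper_width: 0.574
```

Contact with the bed shows at z=0.1936, as predicted. Releasing, then lifting.

Request:
play_rows([
  {"offset": [0,0,0],"twist": 0,"grip": 0.7},
  {"offset": [0,0,0],"twist": 0,"grip": 0.9},
  {"offset": [0,0,0],"twist": 0,"grip": 1},
  {"offset": [0,0,0],"twist": 0,"grip": 1},
  {"offset": [0,0,-10],"twist": 0,"grip": 1},
])

```text
time: 7.62
tool_pos: [0.5865, 0.2136, 0.2006]
tool_rot: [-0.001, 0.85, 0.527, -0.002]
contact_force: [-1.2, 1.1, -0.3]
gripper_width: 1.001
```

Request:
play_rows([
  {"offset": [0,0,-20],"twist": 0,"grip": 1},
  {"offset": [0,0,-45],"twist": 0,"grip": 1},
  {"offset": [0,0,-70],"twist": 0,"grip": 1},
  {"offset": [0,0,-80],"twist": 0,"grip": 1},
  {"offset": [0,0,-80],"twist": 0,"grip": 1},
])

```text
time: 8.03
tool_pos: [0.5888, 0.2142, 0.2872]
tool_rot: [0.001, 0.85, 0.527, 0.004]
contact_force: [0.1, 0.4, -1.0]
gripper_width: 1.001
```

```bash
python3 -c "
from h import *
go(0.5335,0.1165,0.283,-26.7)"
```

```text
t 8.03 pos [0.5888 0.2142 0.2872] yang -26.4 tilt [ 0.005  0.006 -1.   ] | off mm [-112.1   -6.1    3.6] twist 0.005 j6 0.69 grip 1.001 F [ 0.1  0.4 -1. ]
```

Request:
play_rows([
  {"offset": [-25,-1,0],"twist": 0,"grip": 1},
  {"offset": [-55,-2,0],"twist": 0,"grip": 1},
  {"offset": [-85,-3,0],"twist": 0,"grip": 1},
  {"offset": [-112,-5,0],"twist": 0,"grip": 1},
  {"offset": [-112,-5,0],"twist": 0,"grip": 1},
])

```text
time: 8.45
tool_pos: [0.5307, 0.1131, 0.28]
tool_rot: [-0.001, 0.851, 0.526, -0.003]
contact_force: [0.2, -0.2, -1.1]
gripper_width: 1.0
```

Run:
```python
from h import *
o=[]
for cam in("top","side"):
    im=manip.grab_frame(cam);o.append(rect(im,cam,(.575,.19),0.044,0.13,1500))
    for q in("plaque_center","jaw_grip","seat"):
        for r in manip.tip_of(q,cam)[:6]:
            P=w(r["xyz"],cam)
            if P[1]>0: print(cam,q,round(r["p"],2),P.round(3))
cv2.imwrite("pics/c5.png",np.hstack(o))
go(0.5335,0.1155,0.208,-26.7)
```

```text
top seat 0.77 [0.582 0.209 0.017]
side plaque_center 0.44 [0.584 0.212 0.03 ]
side seat 0.7 [0.584 0.209 0.018]
t 8.85 pos [0.5335 0.1165 0.2826] yang -26.4 tilt [-0. -0. -1.] | off mm [-0.9  0.4 74.6] twist 0.006 j6 0.54 grip 1.001 F [ 0.3 -0.4  0.7]
```

View pics/c5.png

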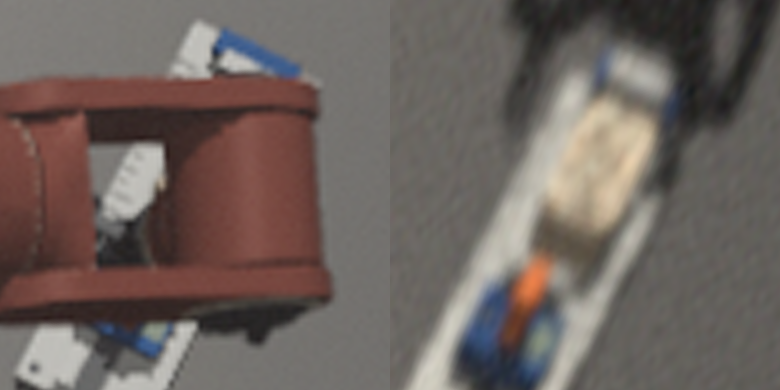

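The plaque lies flat and lengthwise on the bed: side crop (605,165), between the anvil at (640,75) and the carriage at (515,330). Descending on the orange grip.

Request:
play_rows([
  {"offset": [0,0,25],"twist": 0,"grip": 1},
  {"offset": [0,0,45],"twist": 0,"grip": 1},
  {"offset": [0,0,60],"twist": 0,"grip": 1},
  {"offset": [0,0,70],"twist": 0,"grip": 1},
  {"offset": [0,0,70],"twist": 0,"grip": 1},
])

```text
time: 9.27
tool_pos: [0.5322, 0.1161, 0.21]
tool_rot: [-0.001, 0.85, 0.527, -0.002]
contact_force: [-0.8, -0.4, -0.2]
gripper_width: 1.001
```

Request:
play_rows([
  {"offset": [0,0,0],"twist": 0,"grip": 0.7},
  {"offset": [0,0,0],"twist": 0,"grip": 0.45},
  {"offset": [0,0,0],"twist": 0,"grip": 0.3},
  {"offset": [0,0,0],"twist": 0,"grip": 0.2},
  {"offset": [0,0,0],"twist": 0,"grip": 0.1},
])

```text
time: 9.68
tool_pos: [0.5336, 0.1158, 0.2137]
tool_rot: [0.0, 0.85, 0.527, 0.001]
contact_force: [-0.5, -0.5, 0.3]
gripper_width: 0.3
```

Request:
play_rows([
  {"offset": [0,0,0],"twist": 0,"grip": 0},
  {"offset": [0,0,0],"twist": 0,"grip": 0},
  {"offset": [0,0,0],"twist": 0,"grip": 0},
])

```text
time: 9.93
tool_pos: [0.5341, 0.1155, 0.2138]
tool_rot: [0.001, 0.85, 0.526, 0.001]
contact_force: [3.2, -1.8, 1.9]
gripper_width: 0.17
```

```bash
python3 -c "
from h import *
go(0.5335,0.1155,0.212,-26.7)"
```

```text
t 9.93 pos [0.5341 0.1155 0.2138] yang -26.5 tilt [ 0.001  0.003 -1.   ] | off mm [-0.2 -0.5  1.8] twist 0.004 j6 0.54 grip 0.17 F [ 3.2 -1.8  1.9]
```

The grip is held (14.5 mm opening on a 16 mm block). Sliding the jaw.

Request:
play_rows([
  {"offset": [4,0,0],"twist": 0,"grip": 0},
  {"offset": [11,0,0],"twist": 0,"grip": 0},
  {"offset": [18,0,0],"twist": 0,"grip": 0},
  {"offset": [25,0,0],"twist": 0,"grip": 0},
  {"offset": [30,0,0],"twist": 0,"grip": 0},
])

```text
time: 10.35
tool_pos: [0.5477, 0.1425, 0.2138]
tool_rot: [0.001, 0.85, 0.527, 0.001]
contact_force: [6.0, -5.3, 1.6]
gripper_width: 0.169
```

Request:
play_rows([
  {"offset": [2,0,0],"twist": 0,"grip": 0},
  {"offset": [4,0,0],"twist": 0,"grip": 0},
  {"offset": [6,0,0],"twist": 0,"grip": 0},
  {"offset": [8,0,0],"twist": 0,"grip": 0},
  {"offset": [10,0,0],"twist": 0,"grip": 0},
])

```text
time: 10.77
tool_pos: [0.5522, 0.1511, 0.2138]
tool_rot: [0.001, 0.85, 0.527, 0.001]
contact_force: [5.5, -5.0, 1.3]
gripper_width: 0.17
```

Run:
```python
from h import *
cam="side";im=manip.grab_frame(cam);cv2.imwrite("pics/c6.png",rect(im,cam,(.575,.19),0.044,0.13,2000))
go(0.5335+.054*.449,0.1155+.054*.893,0.212,-26.7)
```

```text
t 10.82 pos [0.5522 0.1513 0.2138] yang -26.5 tilt [ 0.001  0.004 -1.   ] | off mm [13.5 -0.6  1.8] twist 0.004 j6 0.6 grip 0.175 F [ 5.9 -4.   0.8]
```

View pics/c6.png

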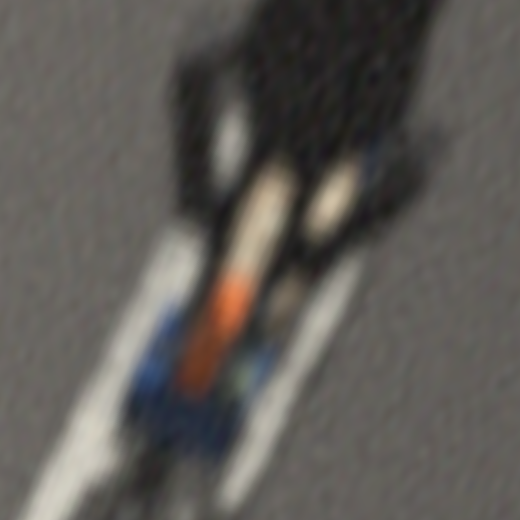

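The carriage follows, with the grip at (215,330) and the plaque ahead of it. The axial force is only about 2 N. Continuing slowly.

Request:
play_rows([
  {"offset": [1.2,0,0],"twist": 0,"grip": 0},
  {"offset": [2.4,0,0],"twist": 0,"grip": 0},
  {"offset": [3.6,0,0],"twist": 0,"grip": 0},
  {"offset": [4.8,0,0],"twist": 0,"grip": 0},
  {"offset": [6,0,0],"twist": 0,"grip": 0},
])

```text
time: 11.23
tool_pos: [0.5548, 0.1563, 0.2138]
tool_rot: [0.002, 0.85, 0.527, 0.001]
contact_force: [5.2, -4.4, 1.8]
gripper_width: 0.179
```

Request:
play_rows([
  {"offset": [0.6,0,0],"twist": 0,"grip": 0},
  {"offset": [1.2,0,0],"twist": 0,"grip": 0},
  {"offset": [1.8,0,0],"twist": 0,"grip": 0},
  {"offset": [2.4,0,0],"twist": 0,"grip": 0},
  {"offset": [3,0,0],"twist": 0,"grip": 0},
])

```text
time: 11.65
tool_pos: [0.5561, 0.1589, 0.2138]
tool_rot: [0.002, 0.85, 0.527, 0.001]
contact_force: [5.3, -5.4, 2.0]
gripper_width: 0.17
```

Request:
play_rows([
  {"offset": [0.6,0,0],"twist": 0,"grip": 0},
  {"offset": [1.2,0,0],"twist": 0,"grip": 0},
  {"offset": [1.8,0,0],"twist": 0,"grip": 0},
  {"offset": [2.4,0,0],"twist": 0,"grip": 0},
  {"offset": [3,0,0],"twist": 0,"grip": 0},
])

```text
time: 12.07
tool_pos: [0.5575, 0.1616, 0.2138]
tool_rot: [0.002, 0.85, 0.527, 0.001]
contact_force: [5.6, -5.2, 2.4]
gripper_width: 0.172
```

Request:
play_rows([
  {"offset": [0.4,0,0],"twist": 0,"grip": 0},
  {"offset": [0.8,0,0],"twist": 0,"grip": 0},
  {"offset": [1.2,0,0],"twist": 0,"grip": 0},
  {"offset": [1.6,0,0],"twist": 0,"grip": 0},
  {"offset": [2,0,0],"twist": 0,"grip": 0},
])

```text
time: 12.48
tool_pos: [0.5584, 0.1634, 0.2138]
tool_rot: [0.002, 0.85, 0.527, 0.001]
contact_force: [5.2, -6.4, 1.5]
gripper_width: 0.173
```

Request:
play_rows([
  {"offset": [0.4,0,0],"twist": 0,"grip": 0},
  {"offset": [0.8,0,0],"twist": 0,"grip": 0},
  {"offset": [1.2,0,0],"twist": 0,"grip": 0},
  {"offset": [1.6,0,0],"twist": 0,"grip": 0},
  {"offset": [2,0,0],"twist": 0,"grip": 0},
])

```text
time: 12.9
tool_pos: [0.559, 0.1645, 0.2138]
tool_rot: [0.002, 0.85, 0.527, -0.0]
contact_force: [2.4, -9.9, 4.9]
gripper_width: 0.169
```

Axial force rises to about 8 N and the arm lags its command, so the jaws are closing on the plaque. One small extra push.

Request:
play_rows([
  {"offset": [0.3,0,0],"twist": 0,"grip": 0},
  {"offset": [0.6,0,0],"twist": 0,"grip": 0},
  {"offset": [0.9,0,0],"twist": 0,"grip": 0},
  {"offset": [0.9,0,0],"twist": 0,"grip": 0},
])

```text
time: 13.23
tool_pos: [0.5592, 0.1648, 0.2138]
tool_rot: [0.003, 0.85, 0.527, -0.001]
contact_force: [0.1, -13.1, 7.0]
gripper_width: 0.172
```

Both jaws press with about 10 N and the movement has stalled. Opening, then lifting away.

Request:
play_rows([
  {"offset": [0,0,0],"twist": 0,"grip": 0.3},
  {"offset": [0,0,0],"twist": 0,"grip": 0.6},
  {"offset": [0,0,0],"twist": 0,"grip": 1},
  {"offset": [0,0,0],"twist": 0,"grip": 1},
  {"offset": [0,0,0],"twist": 0,"grip": 1},
])

```text
time: 13.65
tool_pos: [0.5582, 0.1671, 0.2123]
tool_rot: [-0.0, 0.85, 0.527, -0.0]
contact_force: [-0.1, -0.1, 0.8]
gripper_width: 0.853
```

Request:
play_rows([
  {"offset": [0,0,-15],"twist": 0,"grip": 1},
  {"offset": [0,0,-40],"twist": 0,"grip": 1},
  {"offset": [0,0,-75],"twist": 0,"grip": 1},
  {"offset": [0,0,-110],"twist": 0,"grip": 1},
  {"offset": [0,0,-140],"twist": 0,"grip": 1},
])

```text
time: 14.07
tool_pos: [0.5583, 0.1671, 0.3549]
tool_rot: [0.0, 0.85, 0.527, 0.0]
contact_force: [1.3, -0.5, 0.9]
gripper_width: 0.997
```

Request:
play_rows([
  {"offset": [-35,0,0],"twist": 0,"grip": 1},
  {"offset": [-70,0,0],"twist": 0,"grip": 1},
  {"offset": [-105,0,0],"twist": 0,"grip": 1},
  {"offset": [-145,0,0],"twist": 0,"grip": 1},
  {"offset": [-180,0,0],"twist": 0,"grip": 1},
])

```text
time: 14.48
tool_pos: [0.4772, 0.0045, 0.3526]
tool_rot: [0.0, 0.85, 0.527, -0.0]
contact_force: [1.0, -0.4, 0.6]
gripper_width: 1.001
```

Request:
play_rows([
  {"offset": [-35,0,0],"twist": 0,"grip": 1},
  {"offset": [-65,0,0],"twist": 0,"grip": 1},
  {"offset": [-80,0,0],"twist": 0,"grip": 1},
  {"offset": [-80,0,0],"twist": 0,"grip": 1},
  {"offset": [-80,0,0],"twist": 0,"grip": 1},
])

```text
time: 14.9
tool_pos: [0.4426, -0.0664, 0.3527]
tool_rot: [-0.0, 0.85, 0.526, 0.0]
contact_force: [-0.0, 0.6, 1.3]
gripper_width: 1.0
```

Run:
```python
from h import *
o=[]
for cam in("top","side"):
    im=manip.grab_frame(cam);o.append(rect(im,cam,(.575,.19),0.044,0.13,1500))
    for q in("plaque_center","jaw_grip","seat"):
        for r in manip.tip_of(q,cam)[:6]:
            P=w(r["xyz"],cam)
            if P[1]>0: print(cam,q,round(r["p"],2),P.round(3))
cv2.imwrite("pics/c7.png",np.hstack(o))
print(manip.state()["time"],manip.state()["tool_pos"])
```

```text
top plaque_center 0.9 [0.594 0.232 0.031]
top jaw_grip 0.76 [0.558 0.164 0.05 ]
top seat 0.56 [0.584 0.213 0.019]
side jaw_grip 0.71 [0.559 0.161 0.049]
side seat 0.76 [0.584 0.21  0.018]
15.3 [ 0.44309717 -0.06554154  0.35264957]
```

View pics/c7.png

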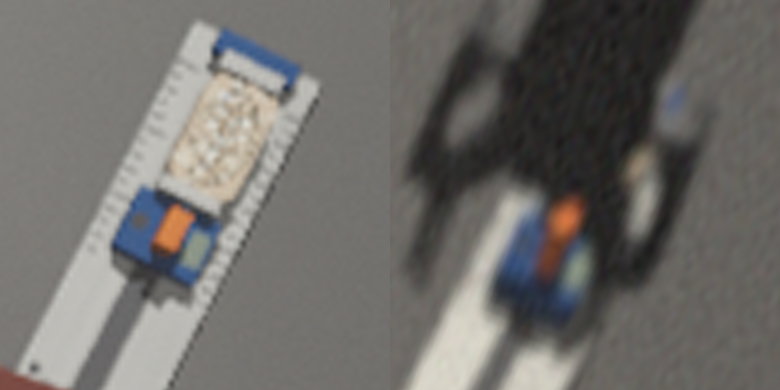

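The top crop shows the plaque (225,135) shut between the anvil plate (255,70) and the jaw plate (190,195), lengthwise and flat, with the robot clear.

```bash
python3 -c "
from h import *
print(manip.job_done())"
```

```text
the job is handed in; nothing more can be done
None
```

The pale clay plaque is on the caliper's bed with both jaws shut on it. I let go of the orange grip, pulled the arm clear and handed the job in at about 15 s; no verdict was reported.

**Closing force:** as the jaw closed, the force along the bed rose from about 2 N of friction to about 12 N and the movement stalled. That is roughly 10 N on the plaque, well above 1 N and below the 50 N crush limit.

**Last look (top camera):**
- The plaque lies lengthwise and looks in contact with both jaws.
- Its centre is about 23 mm from the seat point towards the fixed jaw, where 12 to 28 mm is allowed.
- It is about 0.5 mm off the bed's centre line.

**What was less certain:**
- The grip-to-plaque distance from the trained networks came out about 78 mm against the expected 74 mm, which is within their 4 mm error. I trusted the stall and the picture for the jaw opening, which I could not read directly.
- In the last side view the arm hid most of the plaque, so that camera could not confirm it.

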